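Slide a test coupon under the spring clip of a clip stage

TASK

Load the green test coupon into the clip stage: press the red thumb bar down with one fingertip so that the spring clip rises, and, while holding it down, push the coupon with the other fingertip along its channel under the raised clip, right up against the end stop. Then let the bar come up so that the clip clamps the coupon, and move clear. Do not grip or lift the coupon, and leave the other things on the desk alone.

Things in the scene. Friction and masses are not known exactly. Their poses are not given: they have to be found in the camera images.
- stage: clip stage fixed to the desk: aluminium base 168 x 112 x 8 mm with a black deck, top 30 mm above the desk. Origin on the desk under the clip's hinge line; x = direction the coupon is pushed, y = from the channel (y -33 mm) towards the thumb bar (y +34), z up. Hinge line along x at y 0, z 36 mm; barrel 10 mm thick in narrow blocks, tops at z 42
- home (a point): where the coupon's origin lies when fully home: on the deck, in the middle of the channel, 30 mm before the end stop; at x +32, y -33, z +30 mm in the stage's frame. Axes as the stage's. The channel is 45 mm wide and runs along x between side rails 3 mm high above the deck
- stop (a point): foot of the face of the end stop, on the channel's middle line, at x +62, y -33, z +30 mm in the stage's frame; the stop is an aluminium block across the channel, 10 mm high above the deck. Axes as the stage's
- thumb_bar (a point): middle of the axis of the red round thumb bar, 14 mm thick, 100 mm long, parallel to the stage's x: spans x -85 to +15 mm there, axis at y +34, z 37 when up (top at z 44). It is across the hinge from the jaw: pressed down, it raises the jaw. Press it anywhere along its length; a fingertip can slide along it. Pressed, its axis moves to y about +33
- roller (a point): middle of the dark roller under the tip of the clip's steel jaw, 8 mm thick, 30 mm long along the stage's x. With the clip closed it is at x +37, y -37, z 38 mm in the stage's frame. The jaw covers x +22 to +52, y -41 to +3 mm; its top is at z 47 when closed, up to about 62 at the tip when open
- clip (a joint): clip angle, rad: 0 closed (roller 4 mm above the deck, blocks the coupon), about 0.17 resting on the coupon, coupon passes above 0.19, 0.36 bar fully down. Top of the bar above the desk: 44 mm at 0, 37 at 0.21, 34.5 at 0.285, 32 at 0.36. The spring needs 2.7 N on the bar to start, 7 N fully down, and shuts the clip when the bar is let go
- coupon: green test coupon with copper tracks, flat plate 60 x 42 x 10 mm, about 60 g, in the channel in front of the clip, its x (long side) along the stage's x. Origin at the centre of its underside. Starts 54 to 70 mm short of home. It spans z 30 to 40 mm above the desk: two level fingertips, one holding the bar's top down to about 35 mm, reach its rear edge with the other
- screw_dish: bystander: round pale grey dish with small holes, 80 across x 18 high mm; origin at the centre of its underside
- meter: bystander: dark grey hand-held meter lying flat, 135 x 68 x 33 mm; origin at the centre of its underside
- dropper_amber: bystander: small orange dropper bottle with a black cap, 25 across x 56 high mm; origin at the centre of its underside
- loupe: bystander: black eye loupe, 40 across x 36 high mm; origin at the centre of its underside
- blue_cup: bystander: blue plastic cup, 52 across x 50 high mm; origin at the centre of its underside
- tweezers_a: bystander: steel tweezers lying flat, 122 x 14 x 9 mm; origin at the centre of its underside
- film_tape: bystander: roll of orange film tape lying flat, 53 across x 12 high mm; origin at the centre of its underside
Mind the look-alikes: they are no part of the job. Of the things shaped like the coupon, the green one is meant.

How it is judged:
By the outcome, as a careful person would: the job done as asked, in the order asked, and still so for the second after the job is handed in, with the robot touching nothing.
It also fails if it takes over 35 s, if anything falls off the work surface, if the arm or the gripper's body presses on something with over 40 N, if the wrist force passes 120 N, or if a joint passes its speed limit or range.

ROBOT

A 6-joint arm with a two-finger parallel gripper is mounted at the origin on a cart in front of the work surface, level with it; the furniture and walls round the work are solid. World frame = base frame: x ahead of the robot, y to its left, z up, the work surface at z = 0. Lengths are in mm, angles in degrees, forces in N, time in s.
With the tool pointing down it reaches from about 350 to 850 mm from the base axis. Payload 8.1 kg.
Tool frame: the origin (TCP) lies midway between the tips of the shut fingers; the grasp point (between the pads) lies 19 mm behind it (r.pinch_z is the distance from the TCP to the grasp point, in mm); z points along the fingers, y is the line along which they close (so a half turn about z gives the same grasp; the last joint's range is limited). The gripper opens to 85 mm and grips with 20 to 120 N. Pads are 22 mm wide; open, the fingers measure 114 mm over their backs; the gripper's body (76 mm by 85 mm) begins 54 mm behind the grasp point. The pads swing forward as they close: fully open they stand 13 mm farther back than shut.
Start: joints at [-75.08, 7.471, 85.268, -0, 87.261, -4.893], TCP at [203.39, -564.48, 231.292] pointing down, gripper open.
Joint ranges: [-169.43, 169.43], [-51.17, 129.36], [1.28, 143.12], [-76.62, 256.62], [0, 156.53], [-152.29, 152.29]. Speed limits (degrees/s): [136.94, 136.94, 159.86, 180, 180, 180].

INTERFACE

Orientations are given as [roll, pitch, yaw] about the fixed x, y, z axes, in that order (R = Rz(yaw) Ry(pitch) Rx(roll)).
In Python, from bench import sensors, optics, job, r gives the robot as it stands.
- The arm moves only by the tool play_rows, never from a script. Its argument "motion" is a list that holds one entry, the list of rows, each a list of 6 numbers: the shift along the tool's x, y, z in cm, then the turn, a rotation vector about the tool's x, y, z in degrees. In form: [[[x, y, z, ax, ay, az], ...]]. A call has 1 to 5 rows; each row is the pose to reach, as a shift and turn from the pose commanded when the call began, along the tool's axes at that moment; what a row does not reach only later rows make up. A row lasts 1/10 s, in which the tool goes at most 50 mm and 8.59 degrees, less where a joint would pass 70% of its speed; a pose out of reach is approached as far as the arm can. A call with a gripper value outside its range is refused whole. "jaw" is the opening, from 0 (shut) to 1 (fully open), set as the call begins (left out, the last holds). The fingers move at their own pace and stop on an object; "squeeze" is the grip in N (left out, the last holds). Time passes only in rows, so rows that repeat a pose let the fingers close. It gives the time, the measured TCP pose, the force, the opening and the grip force at its end, in the units of the state.
- sensors.sense(): the state, without advancing time (a new reading comes with each control period).
- optics.snapshot(name): name is "scene" or "top"; returns a dict with "pixels" (480x640x3 uint8, red, green, blue), "mtx" (3x3 intrinsics, pixels), "k1" (the pictures are not rectified: a ray, as slopes to the right and down, at radius r is drawn at 1 + k1 r^2 times it, then the intrinsics apply), "R" (3x3) and "t" (3): a world point X has camera coordinates R X + t. Camera axes: x right, y down, z forward; pixel columns grow to the right and rows downward; lengths in mm; the calibration is good to about 2 mm. A picture is of the moment at which its call begins. There is no depth.
- job.hand_in(): hands the job in; it is judged then, once.
The state is a dict: "time": time; "joint_pos": joint angles; "qd": joint speeds; "joint_efforts": joint torques, N m; "tool_pos": TCP position; "tcp_rot": TCP orientation; "ft_force": force on the tool from outside, world axes, zero at the start; "wrist_torque": the same for the moment, N m; "finger_gap": finger opening in mm; "grip_force": force on a finger pad.
Only numpy, scipy, OpenCV 4.12 (cv2) and the standard library are available. Lean on these libraries where they do the work, as an engineer would, in place of code of your own. Each camera call takes 0.05 s, during which the arm holds its last target. There are 200 camera calls.

## Working session

There is one attempt and no reset: what is moved stays moved. The work goes in short steps, Python scripts to look and compute and a tool call to move; the robot and the scene stay as the last step left them, time stands still between calls to the robot, and variables do not carry over. Pictures are saved under pics/ and viewed, at most 10 in all, crops included, and the job is handed in when it is done.

Besides the shell and the picture viewer there is one more tool, called after "Request:" by a JSON object that holds its "method" and its "body", one argument or row to a line. play_rows: Moves the arm, as the interface text tells. Its arguments: {"type":"object","properties":{"motion":{"type":"array","items":{"type":"array","items":{"type":"array","items":{"type":"number"}}}},"jaw":{"type":"number"},"squeeze":{"type":"number"}},"required":["motion"]}

```bash
mkdir -p pics
python3 - <<'E'
from bench import sensors, optics, job, r
import cv2
for n in("scene","top"):
    s=optics.snapshot(n); cv2.imwrite(f"pics/{n}0.png",s["pixels"][:,:,::-1]); print(n,s["mtx"],s["k1"],s["R"],s["t"])
print(sensors.sense())
E
```

```text
scene [[575.21828413   0.         319.0402978 ]
 [  0.         575.21828413 232.7251643 ]
 [  0.           0.           1.        ]] -0.09196358666381346 [[-0.63874867 -0.76932212 -0.01198349]
 [-0.57965255  0.49139607 -0.65002525]
 [ 0.50596744 -0.40825651 -0.75981812]] [ 428.87624066  340.14106767 1059.2580976 ]
top [[489.23852783   0.         321.0183659 ]
 [  0.         489.23852783 236.05508717]
 [  0.           0.           1.        ]] 0.01757314036831143 [[-0.00341254 -0.9996366  -0.02673994]
 [-0.99771437  0.00520814 -0.06737143]
 [ 0.06748621  0.02644892 -0.99736957]] [  84.18393963  585.56083834 1109.33063849]
{'time': 0.1, 'joint_pos': array([-7.50807440e+01,  7.51142658e+00,  8.53221182e+01,  8.96114288e-04,
        8.72628392e+01, -4.89339466e+00]), 'qd': array([-0.01726355,  0.0015559 , -0.04068534, -0.04311111, -0.0901876 ,
        0.02457147]), 'joint_efforts': array([ 1.73267701e-03, -5.70947671e+01, -5.01943946e+01,  2.05216622e-05,
        8.01601476e-03, -1.28407169e-05]), 'tool_pos': array([ 203.26273239, -563.99574251,  230.35144487]), 'tcp_rot': array([-1.79904044e+02, -9.11350711e-03,  1.98125995e+01]), 'ft_force': array([-0.77040672, -0.19235463,  0.77476726]), 'wrist_torque': array([-0.01893232,  0.00644458,  0.00669248]), 'grip_force': 0.0, 'finger_gap': 85.41028806873574}
```

View pics/top0.png

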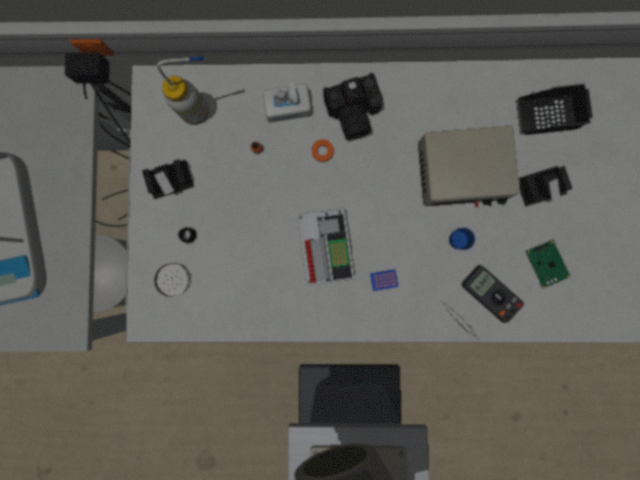

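View pics/scene0.png

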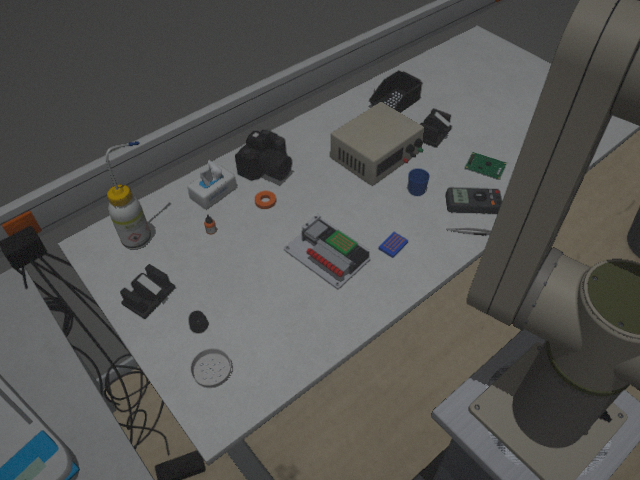

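The stage is at about (327,246) in the top view. Candidates for the coupon are the green plate in the channel (338,253), the blue plate (384,280) and the green circuit board (548,263). The one in the channel fits, so I'll confirm it in an enlarged crop.

Run:
```python
import cv2
a=cv2.imread("pics/top0.png")[195:295,285:410]; b=cv2.imread("pics/scene0.png")[205:295,275:380]
a=cv2.resize(a,None,fx=6,fy=6,interpolation=cv2.INTER_CUBIC)
cv2.imwrite("pics/ctop.png",a)
cv2.imwrite("pics/csc.png",cv2.resize(b,None,fx=6,fy=6,interpolation=cv2.INTER_CUBIC))
```

```text
(no output)
```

View pics/ctop.png

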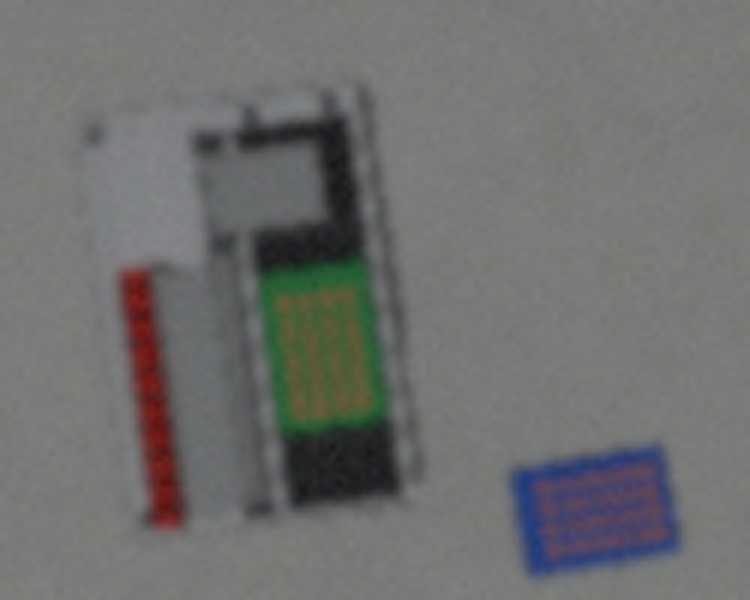

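View pics/csc.png

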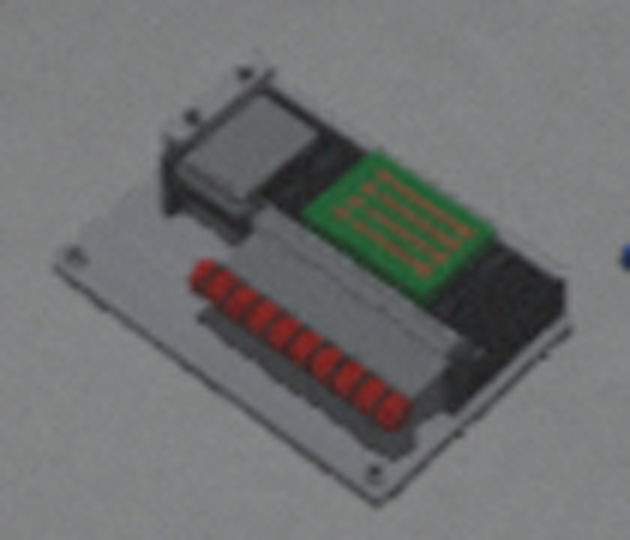

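The crops confirm it: the coupon is the green plate with copper tracks in the channel. The bar is red, at crop (135,270)–(168,522), and the jaw is grey above the coupon. I'll fit the stage pose from both views.

```bash
cat > h.py <<'E'
import numpy as np
from scipy.optimize import least_squares
def proj(s,X):
    c=np.atleast_2d(X)@s["R"].T+s["t"]; q=c[:,:2]/c[:,2:]; q=q*(1+s["k1"]*(q**2).sum(1,keepdims=True))
    return q@s["mtx"][:2,:2].T+s["mtx"][:2,2]
def st2w(p,X):
    X=np.atleast_2d(X).astype(float); c,s=np.cos(p[2]),np.sin(p[2])
    return np.c_[p[0]+c*X[:,0]-s*X[:,1],p[1]+s*X[:,0]+c*X[:,1],X[:,2]]
E
python3 - <<'E'
from h import *
from bench import sensors, optics, r
S={n:optics.snapshot(n) for n in("top","scene")}
off={"top":(285,195),"scene":(275,205)}
pts=[("top",(15,34,44),(135,270)),("top",(-85,34,44),(168,522)),("top",(22,-41,47),(330,220)),("top",(52,-41,47),(318,145)),
("scene",(15,34,37),(203,277)),("scene",(-85,34,37),(398,412)),("scene",(22,-41,47),(320,135)),("scene",(52,-41,47),(262,92))]
px=lambda n,c:(np.array(c)+.5)/6-.5+off[n]
f=lambda p:np.concatenate([(proj(S[n],st2w(p,X))-px(n,c)).ravel() for n,X,c in pts])
o=least_squares(f,[470,0,.1],loss="soft_l1",x_scale=[100,100,.1]); p=o.x
print(p[:2],np.degrees(p[2])); print(f(p).reshape(-1,2).round(2))
# coupon x,y in stage frame
cc=[("top",(262,268),1,1),("top",(365,262),1,-1),("top",(388,425),-1,-1),("top",(288,433),-1,1),
("scene",(375,152),1,-1),("scene",(495,232),-1,-1),("scene",(302,212),1,1)]
g=lambda q:np.concatenate([(proj(S[n],st2w(p,(q[0]+30*a,q[1]+21*b,40)))-px(n,c)).ravel() for n,c,a,b in cc])
q=least_squares(g,[-28,-33]); print("coupon",q.x,g(q.x).reshape(-1,2).round(2))
for X in [(-72,2,0),(-9,2,0)]: print(X,st2w(p,X))
s=sensors.sense(); print(s["tool_pos"],s["tcp_rot"])
np.save("p.npy",p)
E
```

```text
[566.01798134  76.89456473] 7.429204460869563
[[ 0.03  0.01]
 [ 0.34  2.  ]
 [-0.02  0.73]
 [ 0.19  0.12]
 [-1.26 -1.26]
 [ 0.01  0.7 ]
 [-0.35 -0.96]
 [-0.34 -0.41]]
coupon [-24.57068403 -32.85827971] [[-0.47  1.91]
 [ 0.73  0.43]
 [ 0.52 -0.46]
 [-1.25  0.68]
 [-0.35 -1.24]
 [-0.3  -0.92]
 [-0.63 -0.78]]
(-72, 2, 0) [[494.36379155  69.5681       0.        ]]
(-9, 2, 0) [[556.83493078  77.71406606   0.        ]]
[ 203.28371786 -564.15575799  230.62829496] [-1.79932785e+02 -3.87944385e-03  1.98111191e+01]
```

Request:
{"method": "play_rows", "body": {
  "motion": [
    [[48.6, -49.7, 0, 0, 0, 12.4], [48.6, -49.7, 0, 0, 0, 12.4], [48.6, -49.7, 0, 0, 0, 12.4], [48.6, -49.7, 0, 0, 0, 12.4], [48.6, -49.7, 0, 0, 0, 12.4]]
  ],
  "jaw": 0.64
}}

```text
time: 0.7
tool_pos: [307.5, -335.2, 231.1]
tcp_rot: [-180.0, -0.0, 7.4]
ft_force: [0.3, -0.5, 0.7]
finger_gap: 54.9
grip_force: 0.0
```

Request:
{"method": "play_rows", "body": {
  "motion": [
    [[23.5, -37.7, 0, 0, 0, 0], [23.5, -37.7, 0, 0, 0, 0], [23.5, -37.7, 0, 0, 0, 0], [23.5, -37.7, 0, 0, 0, 0], [23.5, -37.7, 0, 0, 0, 0]]
  ]
}}

```text
time: 1.2
tool_pos: [411.4, -107.7, 231.5]
tcp_rot: [180.0, -0.0, 7.4]
ft_force: [0.8, -0.9, -0.5]
finger_gap: 54.5
grip_force: 0.0
```

Request:
{"method": "play_rows", "body": {
  "motion": [
    [[10.9, -17.5, 0, 0, 0, 0], [10.9, -17.5, 0, 0, 0, 0], [10.9, -17.5, 0, 0, 0, 0], [10.9, -17.5, 0, 0, 0, 0], [10.9, -17.5, 10, 0, 0, 0]]
  ]
}}

```text
time: 1.7
tool_pos: [501.6, 80.5, 188.4]
tcp_rot: [-180.0, -0.9, 7.7]
ft_force: [2.1, 0.2, -0.1]
finger_gap: 54.9
grip_force: 0.0
```

Request:
{"method": "play_rows", "body": {
  "motion": [
    [[-1.0, 1.1, 5, 0, 0, 0], [-1.0, 1.1, 10, 0, 0, 0], [-1.0, 1.1, 10, 0, 0, 0], [-1.0, 1.1, 10, 0, 0, 0]]
  ]
}}

```text
time: 2.1
tool_pos: [485.9, 63.0, 81.1]
tcp_rot: [-180.0, 0.2, 7.4]
ft_force: [0.5, -0.2, 0.5]
finger_gap: 54.6
grip_force: 0.0
```

Run:
```python
from h import *
from bench import sensors, optics
import cv2
s=sensors.sense(); print(s["tool_pos"],s["tcp_rot"],s["ft_force"])
p=np.load("p.npy")
S=optics.snapshot("scene"); a=S["pixels"][:,:,::-1][160:310,260:400]
cv2.imwrite("pics/s1.png",cv2.resize(a,None,fx=4,fy=4,interpolation=cv2.INTER_CUBIC))
T=optics.snapshot("top")["pixels"][:,:,::-1][190:300,285:375]
cv2.imwrite("pics/j1.png",np.hstack([cv2.resize(a,(420,450),interpolation=cv2.INTER_CUBIC),cv2.resize(T,(368,450),interpolation=cv2.INTER_CUBIC)]))
```

```text
[485.87370502  62.95513413  81.12068034] [-1.79981635e+02  1.55620528e-01  7.40766903e+00] [ 0.49524605 -0.23345179  0.49988402]
```

View pics/j1.png

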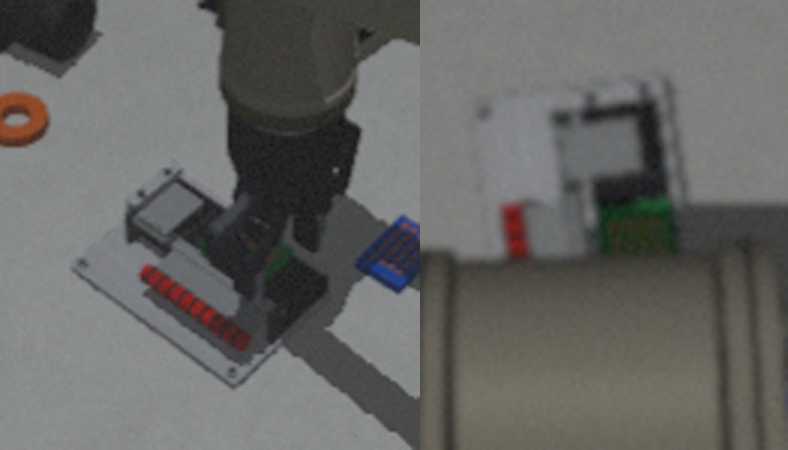

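The left (scene) view shows the fingers over the rear of the stage: one over the bar's near end, the other towards the channel behind the coupon. I'm correcting in xy and descending until the bar is touched.

Request:
{"method": "play_rows", "body": {
  "motion": [
    [[0.8, -0.4, 0, 0, 0, 0], [0.8, -0.4, 1.5, 0, 0, 0], [0.8, -0.4, 3.2, 0, 0, 0], [0.8, -0.4, 3.2, 0, 0, 0], [0.8, -0.4, 3.2, 0, 0, 0]]
  ]
}}

```text
time: 2.7
tool_pos: [495.4, 68.2, 50.9]
tcp_rot: [180.0, -0.1, 7.4]
ft_force: [0.0, -0.5, 0.7]
finger_gap: 54.8
grip_force: 0.0
```

Request:
{"method": "play_rows", "body": {
  "motion": [
    [[-0.2, 0, 0.3, 0, 0, 0], [-0.2, 0, 0.6, 0, 0, 0], [-0.2, 0, 0.6, 0, 0, 0]]
  ]
}}

```text
time: 3.0
tool_pos: [492.2, 67.7, 43.6]
tcp_rot: [180.0, -0.0, 7.4]
ft_force: [-0.6, -0.2, 1.1]
finger_gap: 55.1
grip_force: 0.0
```

Request:
{"method": "play_rows", "body": {
  "motion": [
    [[0, 0, 0.2, 0, 0, 0], [0, 0, 0.2, 0, 0, 0], [0, 0, 0.2, 0, 0, 0]]
  ]
}}

```text
time: 3.3
tool_pos: [492.2, 67.7, 41.4]
tcp_rot: [180.0, 0.0, 7.4]
ft_force: [0.1, 0.2, 0.7]
finger_gap: 54.4
grip_force: 0.0
```

Request:
{"method": "play_rows", "body": {
  "motion": [
    [[0, 0, 0.2, 0, 0, 0], [0, 0, 0.2, 0, 0, 0], [0, 0, 0.2, 0, 0, 0]]
  ]
}}

```text
time: 3.6
tool_pos: [492.5, 67.8, 39.6]
tcp_rot: [-180.0, -0.0, 7.4]
ft_force: [0.6, 0.9, 3.4]
finger_gap: 54.6
grip_force: 1.2
```

Request:
{"method": "play_rows", "body": {
  "motion": [
    [[0, 0, 0.2, 0, 0, 0], [0, 0, 0.2, 0, 0, 0], [0, 0, 0.2, 0, 0, 0]]
  ]
}}

```text
time: 3.9
tool_pos: [492.4, 67.9, 37.6]
tcp_rot: [-180.0, -0.0, 7.4]
ft_force: [0.9, 3.2, 3.7]
finger_gap: 54.5
grip_force: 1.7
```

Run:
```python
from bench import optics
import cv2
a=optics.snapshot("scene")["pixels"][:,:,::-1][215:300,275:375]
cv2.imwrite("pics/s2.png",cv2.resize(a,None,fx=7,fy=7,interpolation=cv2.INTER_CUBIC))
```

```text
(no output)
```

View pics/s2.png

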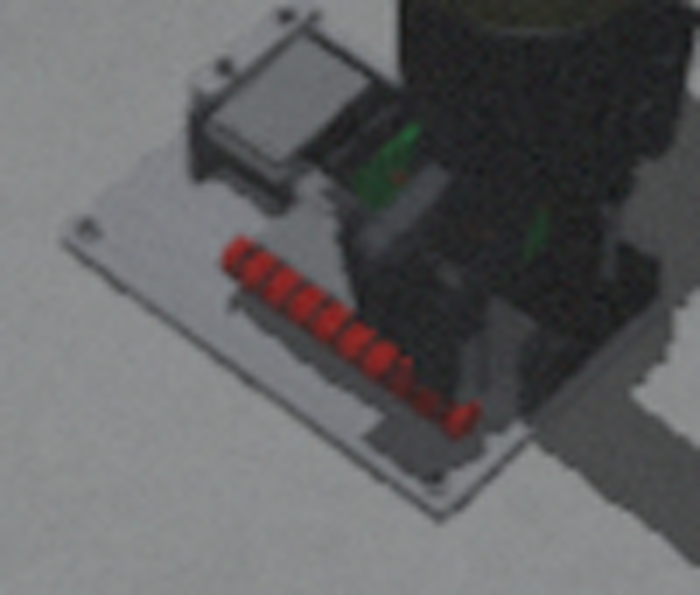

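Run:
```python
from h import *
from bench import optics,sensors
s=sensors.sense(); S=optics.snapshot("scene"); p=np.load("p.npy")
t=s["tool_pos"]; print(t,s["ft_force"],s["wrist_torque"])
for y in(27.3,34,42):
  for x in(-11,11):
    X=st2w([t[0],t[1],p[2]],(x,y,t[2]+4)); print("tip",y,x,((proj(S,X)[0]-(275,215)+.5)*7).round())
for X in[(-85,34,37),(15,34,37),(-85,34,44),(-85,41,37),(-83,34,41),(-61,34,41)]: print("st",X,((proj(S,st2w(p,X))[0]-(275,215)+.5)*7).round())
c,sn=np.cos(p[2]),np.sin(p[2]);d=t[:2]-p[:2];print("TCP in stage",c*d[0]+sn*d[1],-sn*d[0]+c*d[1])
```

```text
[492.42336069  67.90266071  37.5745133 ] [1.61687795 2.61059486 2.65431356] [ 0.57721943 -0.07035784 -0.0675412 ]
tip 27.3 -11 [479. 396.]
tip 27.3 11 [425. 357.]
tip 34 -11 [464. 409.]
tip 34 11 [411. 370.]
tip 42 -11 [447. 424.]
tip 42 11 [393. 385.]
st (-85, 34, 37) [465. 416.]
st (15, 34, 37) [229. 245.]
st (-85, 34, 44) [465. 403.]
st (-85, 41, 37) [450. 430.]
st (-83, 34, 41) [460. 405.]
st (-61, 34, 41) [407. 366.]
TCP in stage -74.13948473654568 0.5994411786552245
```

The visible outer tip edge, near crop (455,395)–(400,355), shows the fingertip is thinner than assumed (about 8–9 mm). I'll open a little to centre it on the bar, then press on to about 35 mm.

Request:
{"method": "play_rows", "body": {
  "motion": [
    [[0, 0, 0, 0, 0, 0], [0, 0, 0.2, 0, 0, 0], [0, 0, 0.4, 0, 0, 0], [0, 0, 0.4, 0, 0, 0]]
  ],
  "jaw": 0.69
}}

```text
time: 4.4
tool_pos: [492.2, 67.7, 33.2]
tcp_rot: [-180.0, -0.0, 7.4]
ft_force: [0.9, 1.3, 4.3]
finger_gap: 58.8
grip_force: 2.0
```

Request:
{"method": "play_rows", "body": {
  "motion": [
    [[0, 0, 0.15, 0, 0, 0], [0, 0, 0.3, 0, 0, 0], [0, 0, 0.3, 0, 0, 0]]
  ]
}}

```text
time: 4.7
tool_pos: [492.3, 67.8, 30.3]
tcp_rot: [-180.0, -0.0, 7.4]
ft_force: [1.1, 1.9, 3.9]
finger_gap: 58.8
grip_force: 2.5
```

Run:
```python
from bench import optics,sensors
import cv2,numpy as np
F=[]
for i in range(5):
    S=optics.snapshot("scene"); F.append(sensors.sense()["ft_force"])
print(np.round(F,1),sensors.sense()["wrist_torque"])
a=S["pixels"][:,:,::-1][205:290,275:375]
cv2.imwrite("pics/s3.png",cv2.resize(a,None,fx=7,fy=7,interpolation=cv2.INTER_CUBIC))
```

```text
[[ 1.1  1.4  5.8]
 [ 0.5  1.3  5.2]
 [-0.9  1.3  4.9]
 [ 1.   2.2  4.6]
 [ 1.   2.1  5.4]] [ 0.47063099 -0.04344276 -0.04415207]
```

View pics/s3.png

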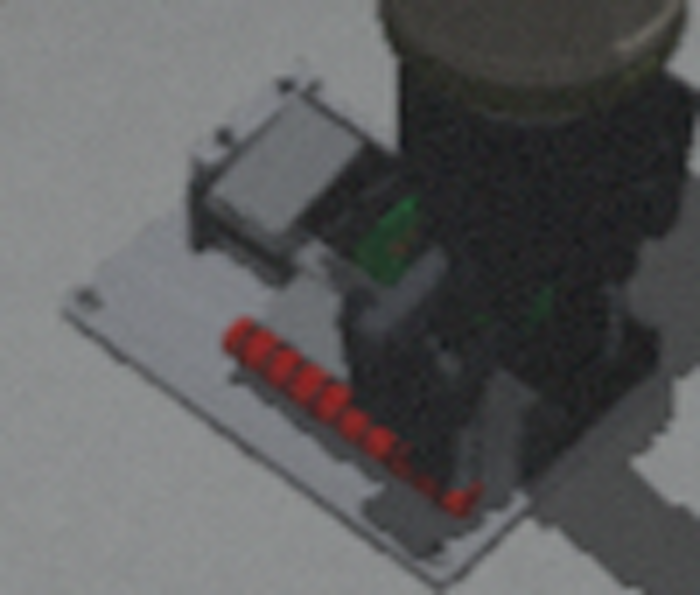

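The jaw has risen (corner now at (365,145)), but the force (about 4.7 N) and the image shifts put the clip at only about 0.18 rad with the bar near 38 mm. I'll press another 3 mm.

Request:
{"method": "play_rows", "body": {
  "motion": [
    [[0, 0, 0.15, 0, 0, 0], [0, 0, 0.3, 0, 0, 0], [0, 0, 0.3, 0, 0, 0], [0, 0, 0.3, 0, 0, 0]]
  ]
}}

```text
time: 5.35
tool_pos: [492.3, 67.6, 27.5]
tcp_rot: [180.0, -0.0, 7.4]
ft_force: [0.1, 0.8, 5.6]
finger_gap: 59.1
grip_force: 3.0
```

```bash
cat > m.py <<'E'
from h import *
from bench import optics,sensors
import cv2
F=[]
for i in range(6):
    S=optics.snapshot("scene"); F.append(sensors.sense()["ft_force"])
s=sensors.sense(); print(np.mean(F,0).round(2),s["tool_pos"])
cv2.imwrite("pics/raw_last.png",S["pixels"][:,:,::-1])
# shift of jaw patch vs first picture
a=cv2.imread("pics/scene0.png"); b=S["pixels"][:,:,::-1].copy()
hsv=cv2.cvtColor(b,cv2.COLOR_BGR2HSV); h0=cv2.cvtColor(a,cv2.COLOR_BGR2HSV)
for nm,h in(("start",h0),("now",hsv)):
    m=((h[...,0]<8)|(h[...,0]>172))&(h[...,1]>150)&(h[...,2]>60); m[:240]=0;m[290:]=0;m[:,:300]=0;m[:,316:]=0
    y,x=np.nonzero(m); print(nm,"bar left end px",len(x),x.min() if len(x) else 0,x.mean(),y.mean())
E
python3 m.py
```

```text
[0.24 1.21 6.14] [492.33170847  67.62504582  27.59243889]
start bar left end px 33 307 311.6060606060606 252.3939393939394
now bar left end px 26 308 311.9230769230769 255.3846153846154
```

Request:
{"method": "play_rows", "body": {
  "motion": [
    [[0.5, 0, 0, 0, 0, 0], [1.2, 0, 0, 0, 0, 0], [2.0, 0, 0, 0, 0, 0], [2.8, 0, 0, 0, 0, 0], [3.5, 0, 0, 0, 0, 0]]
  ]
}}

```text
time: 6.15
tool_pos: [525.8, 72.0, 26.9]
tcp_rot: [180.0, 0.2, 7.4]
ft_force: [-5.4, -0.8, 8.7]
finger_gap: 58.9
grip_force: 4.3
```

Request:
{"method": "play_rows", "body": {
  "motion": [
    [[0.5, 0, 0, 0, 0, 0], [1.0, 0, 0, 0, 0, 0], [1.5, 0, 0, 0, 0, 0], [1.8, 0, 0, 0, 0, 0], [1.8, 0, 0, 0, 0, 0]]
  ]
}}

```text
time: 6.65
tool_pos: [544.1, 74.3, 27.0]
tcp_rot: [180.0, 0.1, 7.4]
ft_force: [-1.2, 0.0, 6.2]
finger_gap: 59.0
grip_force: 3.2
```

```bash
python3 m.py
python3 - <<'E'
import cv2
a=cv2.imread("pics/raw_last.png")[205:290,275:375]
cv2.imwrite("pics/s4.png",cv2.resize(a,None,fx=7,fy=7,interpolation=cv2.INTER_CUBIC))
E
```

```text
[-2.03 -0.09  6.15] [544.09535826  74.28534227  27.18112241]
start bar left end px 33 307 311.6060606060606 252.3939393939394
now bar left end px 13 308 310.38461538461536 254.84615384615384
```

View pics/s4.png

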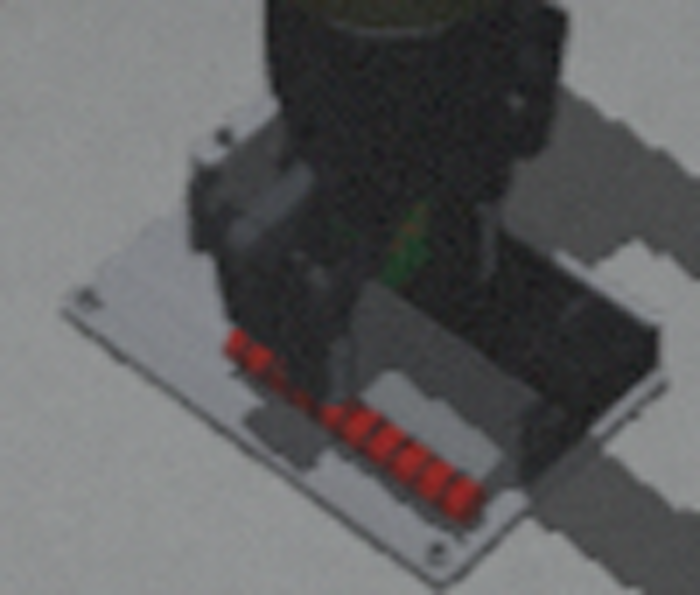

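The picture shows the finger still on the bar at (310,390), and the coupon's rear edge has moved with the other finger to (400,270). I'll continue slowly until the stop is felt.

Request:
{"method": "play_rows", "body": {
  "motion": [
    [[0.3, 0, 0, 0, 0, 0], [0.6, 0, 0, 0, 0, 0], [0.9, 0, 0, 0, 0, 0], [0.9, 0, 0, 0, 0, 0]]
  ]
}}

```text
time: 7.35
tool_pos: [552.8, 75.4, 27.0]
tcp_rot: [180.0, 0.1, 7.4]
ft_force: [-2.6, -0.7, 7.1]
finger_gap: 59.0
grip_force: 3.3
```

Request:
{"method": "play_rows", "body": {
  "motion": [
    [[0.1, 0, 0, 0, 0, 0], [0.2, 0, 0, 0, 0, 0], [0.2, 0, 0, 0, 0, 0]]
  ]
}}

```text
time: 7.65
tool_pos: [554.5, 75.6, 27.0]
tcp_rot: [180.0, 0.1, 7.4]
ft_force: [-3.8, -0.6, 8.8]
finger_gap: 58.9
grip_force: 3.6
```

Request:
{"method": "play_rows", "body": {
  "motion": [
    [[0.1, 0, 0, 0, 0, 0], [0.2, 0, 0, 0, 0, 0], [0.2, 0, 0, 0, 0, 0]]
  ]
}}

```text
time: 7.95
tool_pos: [556.5, 75.9, 27.0]
tcp_rot: [180.0, 0.1, 7.4]
ft_force: [-3.5, -0.4, 7.2]
finger_gap: 58.8
grip_force: 3.6
```

Request:
{"method": "play_rows", "body": {
  "motion": [
    [[0.1, 0, 0, 0, 0, 0], [0.2, 0, 0, 0, 0, 0], [0.2, 0, 0, 0, 0, 0]]
  ]
}}

```text
time: 8.25
tool_pos: [558.0, 76.1, 26.9]
tcp_rot: [180.0, 0.2, 7.4]
ft_force: [-5.7, -1.1, 9.2]
finger_gap: 58.9
grip_force: 5.4
```

Request:
{"method": "play_rows", "body": {
  "motion": [
    [[0.1, 0, 0, 0, 0, 0], [0.2, 0, 0, 0, 0, 0], [0.2, 0, 0, 0, 0, 0]]
  ]
}}

```text
time: 8.55
tool_pos: [558.2, 76.1, 26.8]
tcp_rot: [180.0, 0.4, 7.4]
ft_force: [-16.2, -3.3, 17.2]
finger_gap: 58.8
grip_force: 11.9
```

The stop is felt: the arm stalls at x 558 with Fx −16 N. I'll relieve the push, then raise straight up.

Request:
{"method": "play_rows", "body": {
  "motion": [
    [[-0.15, 0, 0, 0, 0, 0], [-0.25, 0, 0, 0, 0, 0], [-0.25, 0, 0, 0, 0, 0]]
  ]
}}

```text
time: 8.85
tool_pos: [558.1, 76.1, 27.1]
tcp_rot: [180.0, 0.1, 7.4]
ft_force: [-3.5, -0.1, 6.0]
finger_gap: 59.2
grip_force: 5.4
```

Request:
{"method": "play_rows", "body": {
  "motion": [
    [[0, 0, -0.3, 0, 0, 0], [0, 0, -0.6, 0, 0, 0], [0, 0, -0.9, 0, 0, 0], [0, 0, -1.3, 0, 0, 0], [0, 0, -1.8, 0, 0, 0]]
  ]
}}

```text
time: 9.35
tool_pos: [558.7, 76.3, 45.2]
tcp_rot: [180.0, 0.1, 7.4]
ft_force: [0.6, 0.6, 0.3]
finger_gap: 58.7
grip_force: 0.0
```

Request:
{"method": "play_rows", "body": {
  "motion": [
    [[0, 0, -2, 0, 0, 0], [0, 0, -5, 0, 0, 0], [-4, 0, -10, 0, 0, 0], [-9, 0, -14, 0, 0, 0], [-13, 0, -17, 0, 0, 0]]
  ]
}}

```text
time: 9.85
tool_pos: [450.9, 62.2, 199.8]
tcp_rot: [180.0, -0.0, 7.4]
ft_force: [0.1, -0.3, 1.8]
finger_gap: 58.6
grip_force: 0.0
```

Request:
{"method": "play_rows", "body": {
  "motion": [
    [[-2, 5, -3, 0, 0, 0], [-4, 10, -4, 0, 0, 0], [-4, 15, -4, 0, 0, 0], [-4, 20, -4, 0, 0, 0], [-4, 20, -4, 0, 0, 0]]
  ]
}}

```text
time: 10.35
tool_pos: [437.7, -145.2, 238.9]
tcp_rot: [179.9, -0.0, 7.2]
ft_force: [-0.5, 0.1, 0.0]
finger_gap: 59.0
grip_force: 0.0
```

Run:
```python
from bench import optics
import cv2,numpy as np
b=optics.snapshot("scene")["pixels"][:,:,::-1][205:295,275:380]
a=optics.snapshot("top")["pixels"][:,:,::-1][195:295,285:385]
cv2.imwrite("pics/f.png",np.hstack([cv2.resize(a,(400,400),interpolation=cv2.INTER_CUBIC),cv2.resize(b,(400,400),interpolation=cv2.INTER_CUBIC)]))
```

```text
(no output)
```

View pics/f.png

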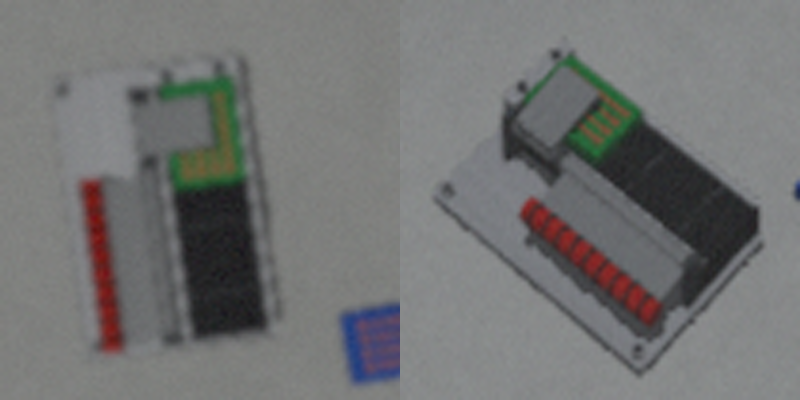

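The coupon is under the closed jaw and against the end stop: its green edge meets the stop at (205,80) and its rear edge is at (210,185). The arm is clear.

```bash
python3 -c "
from bench import job
print(job.hand_in())"
```

```text
the job is handed in; nothing more can be done
None
```

The green coupon was pushed up against the end stop and is clamped under the clip; the last pictures showed the arm clear, and the job is handed in (verdict not shown).

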